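Tighten a heat sink's wing nuts crosswise

ROBOT

A 6-joint arm with a two-finger parallel gripper is mounted at the origin on the work surface. World frame = base frame: x ahead of the robot, y to its left, z up, the work surface at z = 0. Lengths are in m, angles in rad, forces in N, time in s.
With the tool pointing down it reaches from about 0.35 to 0.975 m from the base axis. Payload 4.9 kg.
Tool frame: the origin (TCP) lies on the centre line of the jaws, within the pads' length; the fingertips stand 25 mm ahead of it and the grasp point (between the pads) lies 6 mm ahead of it; z points along the fingers, y is the line along which they close (so a half turn about z gives the same grasp; the last joint's range is limited). The gripper opens to 85 mm and grips with 20 to 120 N. Pads are 22 mm wide; open, the fingers measure 114 mm over their backs; the gripper's body (76 mm by 85 mm) begins 54 mm behind the grasp point. The pads swing forward as they close: fully open they stand 13 mm farther back than shut.
Start: joints at [-0.119, 0.053, 1.613, -0, 1.476, -0.119], TCP at [0.625, 0, 0.256] pointing down, gripper open.
Joint ranges: [-3.01, 3.01], [-1.01, 2.22], [0.06, 2.58], [-1.02, 4.17], [0.09, 2.62], [-3.14, 3.14]. Speed limits (rad/s): [2.57, 2.57, 3.14, 3.14, 3.14, 3.14].

INTERFACE

Orientations are given as a unit quaternion [w, x, y, z].
In Python, from plant import state, grab_frame, get_calibration, job gives the robot as it stands. The module is installed in compiled form; this text tells all that it offers.
- The arm moves only by the tool move_arm, never from a script. Its argument "targets" is a list that holds one entry, the list of rows, each a list of 5 numbers: the opening in per cent of the stroke, from 0 (shut) to 100 (fully open), then the shift along the tool's x, y, z as a fraction of full scale, then the turn about the tool's z as a fraction of full scale. A call has 1 to 5 rows; each row shifts and turns the commanded pose from where the row before left it, along the tool's axes as they then stand; what a row does not reach is not made up. Full scale, the value 1, is 0.6 m for a shift and 6 degrees for a turn. A row lasts 1/12 s, in which the tool goes at most 41.7 mm and 7.16 degrees, less where a joint would pass 70% of its speed; a pose out of reach is approached as far as the arm can. A call with a number of a shift or a turn outside -1 to 1 is refused whole. A call with a gripper value outside its range is refused whole. The fingers move at their own pace and stop on an object; the grip force is fixed at half the most. Time passes only in rows, so rows that do not move let the fingers close. It gives the time, the measured TCP pose, the force, the opening and the grip force at its end, in the units of the state.
- state(): the state, without advancing time (a new reading comes with each control period).
- grab_frame(name): name is "scene" or "side" or "wrist"; returns the picture (384x512x3 uint8, red, green, blue); there is no depth.
- get_calibration(name): a dict with "vertical_fov" (degrees; the focal length in pixels is half the picture's height over the tangent of half this angle, whatever the lens; pixels are square), "cx", "cy" (the principal point, pixels), "R" (3x3) and "t" (3): a world point X has camera coordinates R X + t. Camera axes: x right, y down, z forward; pixel columns grow to the right and rows downward; lengths in m; the calibration is good to about 2 mm. A picture is of the moment at which its call begins: read the wrist's pose just before it. get_calibration takes no time and is no camera call; for the wrist camera it gives the pose at the moment of the call.
- job.job_done(): hands the job in; it is judged then, once.
The state is a dict: "time": time; "joint_pos": joint angles; "joint_vel": joint speeds; "joint_efforts": joint torques, N m; "tool_pos": TCP position; "tool_rot": TCP orientation; "contact_force": force on the tool from outside, world axes, zero at the start; "ft_torque": the same for the moment, N m; "gripper_width": opening from 0.0 (shut) to 1.0 (fully open); "grasp_force": force on a finger pad.
Only numpy, scipy, OpenCV 4.12 (cv2) and the standard library are available. Lean on these libraries where they do the work, as an engineer would, in place of code of your own. Each camera call takes 0.05 s, during which the arm holds its last target. There are 200 camera calls.

TASK

Bolt the heat sink down evenly with its four wing nuts, working crosswise in two rounds: first turn each nut clockwise to about half of its travel, a nut and the one diagonally opposite before the other two, then a second round in the same crosswise way, turning each fully home. The heat sink must not get cocked on the way and ends flat; let go of everything and leave the other things on the bench where they are.

Things in the scene. Friction and masses are not known exactly. Their poses are not given: they have to be found in the camera images.
- nut0 (a joint): turn of wing nut 0 in rad: 0 all the way up, growing as it is tightened (clockwise seen from above), hard stop at 2.0 = fully home. It starts loose, between 0 and 0.3. It sinks 3.6 mm per rad (7 mm in all), turns against a friction of about 0.12 N m and stays where it is left
- nut0_bar (a point): wing nut 0, at the holder's +x, +y corner, diagonally opposite nut 2: a black bar 66 mm long (its own x), 16 mm thick (y), 28 mm high, on a 22 mm hub; point at the bar's middle, 14 mm below its top, 32 mm above the heat sink's plate. Counted anticlockwise from the holder's x axis, the bar's x stands at 0.75 rad when fully up, -1.25 rad when home. Nuts stand on a 140 x 120 mm rectangle
- nut1 (a joint): turn of wing nut 1 in rad: 0 all the way up, growing as it is tightened (clockwise seen from above), hard stop at 2.0 = fully home. It starts loose, between 0 and 0.3. It sinks 3.6 mm per rad (7 mm in all), turns against a friction of about 0.12 N m and stays where it is left
- nut1_bar (a point): wing nut 1, at the holder's +x, -y corner, diagonally opposite nut 3: a black bar 66 mm long (its own x), 16 mm thick (y), 28 mm high, on a 22 mm hub; point at the bar's middle, 14 mm below its top, 32 mm above the heat sink's plate. Counted anticlockwise from the holder's x axis, the bar's x stands at 0.55 rad when fully up, -1.45 rad when home. Nuts stand on a 140 x 120 mm rectangle
- nut2 (a joint): turn of wing nut 2 in rad: 0 all the way up, growing as it is tightened (clockwise seen from above), hard stop at 2.0 = fully home. It starts loose, between 0 and 0.3. It sinks 3.6 mm per rad (7 mm in all), turns against a friction of about 0.12 N m and stays where it is left
- nut2_bar (a point): wing nut 2, at the holder's -x, -y corner, diagonally opposite nut 0: a black bar 66 mm long (its own x), 16 mm thick (y), 28 mm high, on a 22 mm hub; point at the bar's middle, 14 mm below its top, 32 mm above the heat sink's plate. Counted anticlockwise from the holder's x axis, the bar's x stands at 0.95 rad when fully up, -1.05 rad when home. Nuts stand on a 140 x 120 mm rectangle
- nut3 (a joint): turn of wing nut 3 in rad: 0 all the way up, growing as it is tightened (clockwise seen from above), hard stop at 2.0 = fully home. It starts loose, between 0 and 0.3. It sinks 3.6 mm per rad (7 mm in all), turns against a friction of about 0.12 N m and stays where it is left
- nut3_bar (a point): wing nut 3, at the holder's -x, +y corner, diagonally opposite nut 1: a black bar 66 mm long (its own x), 16 mm thick (y), 28 mm high, on a 22 mm hub; point at the bar's middle, 14 mm below its top, 32 mm above the heat sink's plate. Counted anticlockwise from the holder's x axis, the bar's x stands at 0.45 rad when fully up, -1.55 rad when home. Nuts stand on a 140 x 120 mm rectangle
- sink_top (a point): aluminium heat sink, 185 x 165 mm plate 8 mm thick with a 70 x 70 mm block of fins 14 mm high in the middle, pushed up by springs and held down by the four nuts; this point is the centre of the plate's upper face, its z is the plate's normal. With all nuts fully up it is 7 mm higher than when seated
- holder: fixed black board holder 240 (x) x 215 (y) x 20 mm high with a green circuit board on it, under the heat sink; origin at the centre of its underside. The upper face of the heat sink's plate is 34 mm above this origin when fully seated and level, 42 mm when fully up
- driver_grip (a point): bystander: screwdriver, 200 mm long, lying near the holder; point on its handle
- spool_mid (a point): bystander: solder spool, 60 mm across, 50 mm high, standing near the holder; point at its centre
- jar_mid (a point): bystander: flux jar, 64 mm across, 58 mm high, standing near the holder; point at its centre
- brush_grip (a point): bystander: brush, 170 mm long, lying to the left; point on its handle
- tray_mid (a point): bystander: tray of key switches, 120 x 90 x 30 mm, to the right; point at its centre

How it is judged:
By the outcome, as a careful person would: the job done as asked, in the order asked, and still so for the second after the job is handed in, with the robot touching nothing.
It also fails if it takes over 72 s, if anything falls off the work surface, if the arm or the gripper's body presses on something with over 40 N, if the wrist force passes 120 N, or if a joint passes its speed limit or range.

## Working session

There is one attempt and no reset: what is moved stays moved. The work goes in short steps, Python scripts to look and compute and a tool call to move; the robot and the scene stay as the last step left them, time stands still between calls to the robot, and variables do not carry over. Pictures are saved under pics/ and viewed, at most 10 in all, crops included, and the job is handed in when it is done.

Besides the shell and the picture viewer there is one more tool, called as name(argument=value, ...), one argument or row to a line, values as JSON. move_arm: Moves the arm, as the interface text tells. Shift numbers are shares of 0.6 m and turn numbers shares of 6 degrees, none past 1 either way. Its arguments: {"type":"object","properties":{"targets":{"type":"array"}},"required":["targets"]}

```bash
mkdir -p pics; python3 - <<'E'
from plant import state, grab_frame, get_calibration
import cv2,numpy as np
s=state(); print(s)
for n in ("scene","wrist"):
    c=get_calibration(n); print(n,c)
    f=grab_frame(n)[:,:,::-1]; cv2.imwrite(f"pics/{n}0.png",cv2.resize(f,(768,576),interpolation=cv2.INTER_CUBIC))
E
```

```text
{'time': 0.0, 'joint_pos': array([-1.18986834e-01,  5.33408174e-02,  1.61425550e+00, -1.16815624e-05,
        1.47599976e+00, -1.19013702e-01]), 'joint_vel': array([ 0.00103559, -0.00013608,  0.0002783 , -0.00045399, -0.00074492,
       -0.0001857 ]), 'joint_efforts': array([ 2.70554956e-04, -3.93670499e+01, -3.70175600e+01, -1.62778279e-04,
        6.93513779e-03, -6.06393527e-06]), 'tool_pos': array([6.24443101e-01, 7.22422625e-05, 2.55095908e-01]), 'tool_rot': array([-7.83805929e-04,  7.07096532e-01,  7.07116320e-01, -6.23787547e-04]), 'contact_force': array([ 0.00482713, -0.27515115,  0.10807004]), 'ft_torque': array([-0.00228885,  0.02237889, -0.01845378]), 'grasp_force': 0.0, 'gripper_width': 0.9975956342809829}
scene {'vertical_fov': 43.693262224438634, 'cx': 258.36570708748843, 'cy': 194.69812263299983, 'R': array([[-0.44199892,  0.89690512,  0.01407696],
       [ 0.64020438,  0.32641011, -0.6954098 ],
       [-0.62831148, -0.29835825, -0.7184755 ]]), 't': array([ 0.27463228, -0.33956576,  1.92389036])}
wrist {'vertical_fov': 68.18234638146926, 'cx': 250.81819023874468, 'cy': 188.10618038468633, 'R': array([[ 9.99998629e-01, -2.27270296e-04, -1.64049466e-03],
       [ 2.18404517e-04, -9.63792118e-01,  2.66654655e-01],
       [-1.64169851e-03, -2.66654647e-01, -9.63790747e-01]]), 't': array([-0.62440574, -0.03512677,  0.37937868])}
```

View images.

View pics/scene0.png

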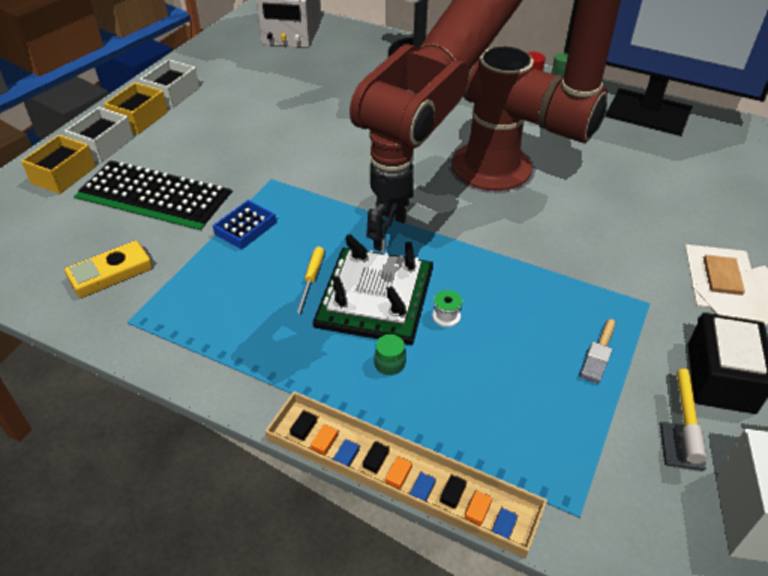

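View pics/wrist0.png

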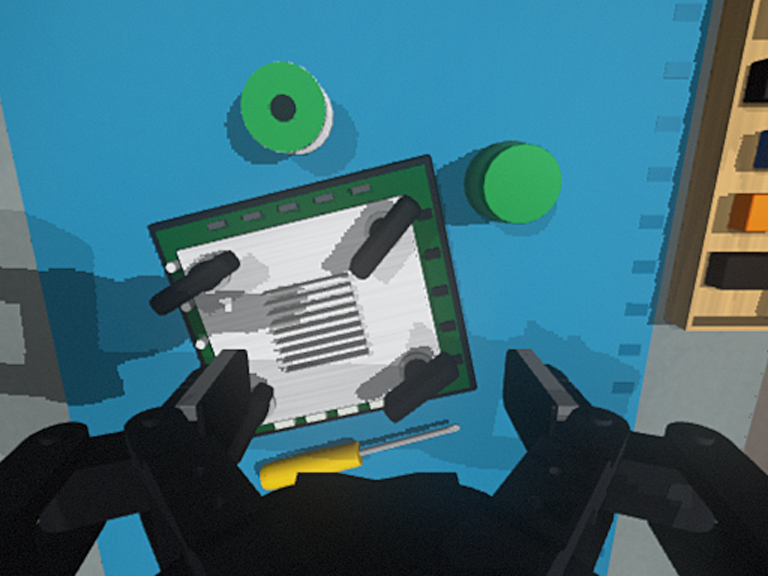

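move_arm(
  targets=[
    [[60,-0.05,-0.03,0,0],[60,-0.05,-0.03,0,0],[60,0,0,0,0],[60,0,0,0,0]],
  ],
)

```text
time: 0.43
tool_pos: [0.5882, -0.061, 0.2558]
tool_rot: [-0.0, 0.708, 0.706, -0.0]
contact_force: [0.3, 0.0, 0.4]
gripper_width: 0.603
grasp_force: 0.0
```

```bash
python3 - <<'E'
from plant import state, grab_frame, get_calibration
import cv2,numpy as np,pickle
c=get_calibration("wrist"); s=state(); f=grab_frame("wrist")
pickle.dump((c,s,f),open("w1.pkl","wb")); print(s['time'],s['tool_pos'])
cv2.imwrite("pics/w1.png",cv2.resize(f[:,:,::-1][60:285,85:385],(800,600),interpolation=cv2.INTER_CUBIC))
E
```

```text
0.4333 [ 0.58823608 -0.06101644  0.255778  ]
```

View pics/w1.png

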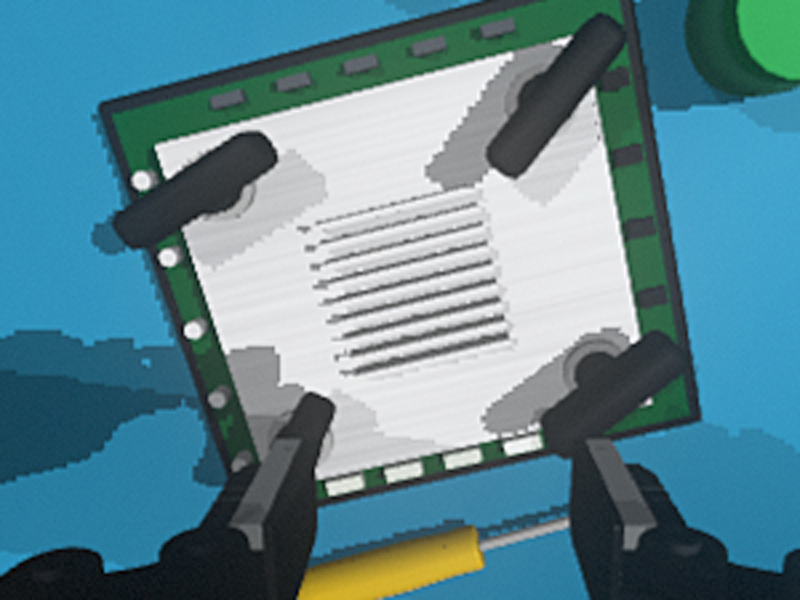

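```bash
cat > h.py <<'E'
import numpy as np,pickle,cv2
from scipy.optimize import least_squares
def proj(c,X):
    f=192/np.tan(np.radians(c['vertical_fov']/2)); p=np.atleast_2d(X)@c['R'].T+c['t']
    return np.c_[c['cx']+f*p[:,0]/p[:,2],c['cy']+f*p[:,1]/p[:,2]]
def ray(c,uv,z):
    f=192/np.tan(np.radians(c['vertical_fov']/2))
    d=np.array([(uv[0]-c['cx'])/f,(uv[1]-c['cy'])/f,1])@c['R']; o=-c['R'].T@c['t']
    return o+d*(z-o[2])/d[2]
def w(p,l):
    X,Y,a=p[:3]; l=np.atleast_2d(l); co,s=np.cos(a),np.sin(a)
    return np.c_[X+co*l[:,0]-s*l[:,1],Y+s*l[:,0]+co*l[:,1],l[:,2]]
E
python3 - <<'E'
from h import *
c,s,f=pickle.load(open("w1.pkl","rb"))
px=lambda P:np.array(P)/ (800/300)+[85,60]
L=[(-.0925,.0825,.041),(.0925,.0825,.041),(.0925,-.0825,.041),(-.12,.1075,.02),(.12,-.1075,.02)]
P=px([(155,143),(590,33),(652,402),(100,104),(699,418)])
r=least_squares(lambda p:(proj(c,w(p,L))-P).ravel(),[.57,0,.25]); print(r.x,np.round(r.fun,1))
p=r.x
bars={0:((612,30),(503,165)),3:((267,146),(126,232)),1:((676,348),(553,436))}
up=[.75,.55,.95,.45]; C=[(.07,.06),(.07,-.06),(-.07,-.06),(-.07,.06)]
for k,(a,b) in bars.items():
    A,B=[ray(c,px(q),.087) for q in(a,b)]; d=A-B; th=np.arctan2(d[1],d[0])-p[2]
    print(k,(A+B)[:2]/2,w(p,[(*C[k],0)])[0,:2],np.hypot(*d[:2]),'turnA',up[k]-th,'turnB',up[(k+2)%4]-th)
print(2,w(p,[(*C[2],0)]))
E
```

```text
[ 0.57697373 -0.05670321  0.23538905] [ 1.4  0.1 -1.8  0.3 -0.3 -0.3 -0.4 -1.   1.3  0.9]
0 [0.63012515 0.01764867] [0.63105011 0.0179677 ] 0.05988867714590319 turnA 0.09619187963110876 turnB 0.2961918796311087
3 [ 0.49644942 -0.01428574] [ 0.49491079 -0.01468328] 0.06382476683353813 turnA 0.17009034602504364 turnB 0.27009034602504367
1 [ 0.65736124 -0.09495877] [ 0.65903666 -0.09872314] 0.060207595927207654 turnA 0.11768426925009434 turnB 0.01768426925009431
2 [[ 0.52289735 -0.13137413  0.        ]]
```

```bash
cat >> h.py <<'E'
from scipy.spatial.transform import Rotation as Ro
P0=np.array([0.5765,-0.0560,0.2354]); up=[.75,.55,.95,.45]; C=[(.07,.06),(.07,-.06),(-.07,-.06),(-.07,.06)]
def phi(s):
    q=s['tool_rot']; R=Ro.from_quat([q[1],q[2],q[3],q[0]]).as_matrix(); return np.arctan2(R[1,1],R[0,1]),R
def plan(k,t,z,off=-np.pi/2,xy=None):
    """shift in tool units at present heading, then turn units to have the jaws across nut k standing at turn t"""
    from plant import state
    s=state(); f,R=phi(s); g=np.r_[w(P0,[(*C[k],0)])[0,:2] if xy is None else xy,z]
    d=R.T@(g-s['tool_pos'])/.6; ft=P0[2]+up[k]-t+off
    print('t',round(s['time'],2),'pos',s['tool_pos'].round(4),'phi',round(f,3),'tilt',R[2,:2].round(3),'tnow',round((P0[2]+up[k]+off-f+np.pi)%(2*np.pi)-np.pi,3),'F',s['contact_force'].round(1),'M',s['ft_torque'].round(2),'q6',s['joint_pos'][5].round(2),'w',round(s['gripper_width'],3))
    print('nut',k,'goal',g.round(4),'shift',d.round(4),'turn',np.degrees(f-ft)/6)
E
python3 - <<'E'
from h import *
c,s,f=pickle.load(open("w1.pkl","rb"))
A=ray(c,np.array((322,403))/(800/300)+[85,60],.087)[:2]; n=w(P0,[(*C[2],0)])[0,:2]; d=A-n
th=np.arctan2(d[1],d[0])-P0[2]; print('nut2',np.hypot(*d),up[2]-th,up[0]-th)
plan(0,.1,.14)
E
```

```text
nut2 0.03615610588138721 0.12095924780264222 -0.07904075219735773
t 0.48 pos [ 0.5887 -0.0602  0.2559] phi -0.001 tilt [ 0.001 -0.   ] tnow -0.584 F [1.8 1.5 0.2] M [0.04 0.01 0.02] q6 -0.23 w 0.601
nut 0 goal [0.6306 0.0187 0.14  ] shift [0.1314 0.0697 0.1933] turn 6.534175679887171
```

move_arm(
  targets=[
    [[45,0.033,0.0174,0.048,0],[45,0.033,0.0174,0.048,0],[45,0.033,0.0174,0.048,0],[45,0.0324,0.0174,0.048,0],[45,0,0,0,0.9]],
  ],
)

```text
time: 0.9
tool_pos: [0.6278, 0.0234, 0.1328]
tool_rot: [-0.005, 0.739, 0.674, -0.003]
contact_force: [-0.4, -0.1, -1.5]
gripper_width: 0.45
grasp_force: 0.0
```

move_arm(
  targets=[
    [[45,0,0,0,1],[45,0,0,0,1],[45,0,0,0,1],[45,0,0,0,1],[45,0,0,0,1]],
  ],
)

```text
time: 1.32
tool_pos: [0.631, 0.0202, 0.1407]
tool_rot: [-0.0, 0.889, 0.457, -0.0]
contact_force: [-0.2, 1.0, 0.6]
gripper_width: 0.452
grasp_force: 0.0
```

move_arm(
  targets=[
    [[45,0,0,0,0.65],[45,0,0,0,0],[45,0,0,0,0],[45,0,0,0,0]],
  ],
)

```text
time: 1.65
tool_pos: [0.6308, 0.0195, 0.1409]
tool_rot: [-0.0, 0.903, 0.429, -0.0]
contact_force: [0.8, -0.2, -0.2]
gripper_width: 0.448
grasp_force: 0.0
```

```bash
python3 - <<'E'
from h import *
plan(0,.1,.083)
from plant import *
c=get_calibration("wrist"); f=grab_frame("wrist")
pickle.dump((c,state(),f),open("w2.pkl","wb"))
f=cv2.resize(f[:,:,::-1],(768,576),interpolation=cv2.INTER_CUBIC)
for k in range(4):
    q=proj(c,w(P0,[(*C[k],.0875)]))[0]*1.5; cv2.circle(f,tuple(int(v) for v in q),4,(0,0,255),-1)
cv2.imwrite("pics/w2.png",f)
E
```

```text
t 1.65 pos [0.6308 0.0195 0.1409] phi -0.684 tilt [-0. -0.] tnow 0.098 F [ 0.8 -0.2 -0.2] M [ 0.02  0.05 -0.04] q6 0.6 w 0.448
nut 0 goal [0.6306 0.0187 0.083 ] shift [-0.0013  0.0005  0.0965] turn 0.01690151225198097
```

View pics/w2.png

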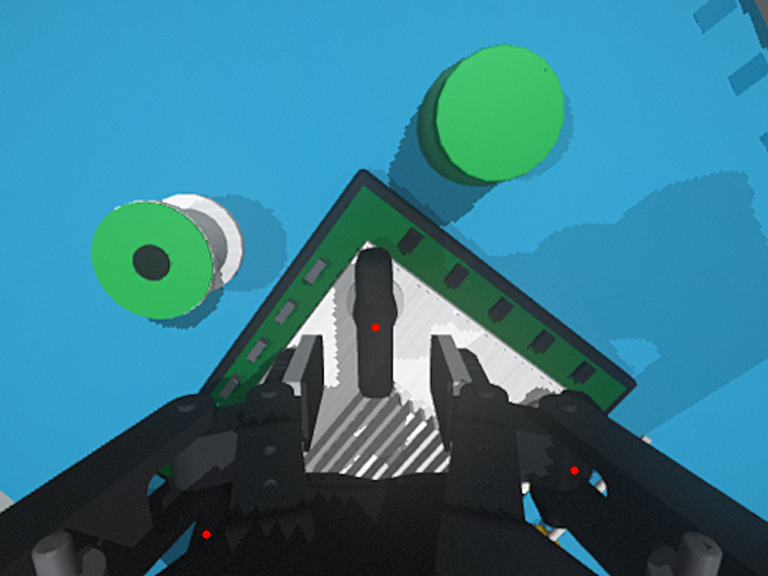

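move_arm(
  targets=[
    [[45,-0.0005,0,0.032,0],[45,0,0,0.032,0],[45,0,0,0.032,0],[45,0,0,0,0],[0,0,0,0,0]],
  ],
)

```text
time: 2.12
tool_pos: [0.6296, 0.0188, 0.0822]
tool_rot: [-0.001, 0.904, 0.428, -0.001]
contact_force: [-0.7, 0.5, 0.3]
gripper_width: 0.326
grasp_force: 0.0
```

move_arm(
  targets=[
    [[0,0,0,0,0],[0,0,0,0,0],[0,0,0,0,0],[0,0,0,0,0]],
  ],
)

```text
time: 2.45
tool_pos: [0.6298, 0.0191, 0.0838]
tool_rot: [-0.001, 0.904, 0.428, -0.001]
contact_force: [-5.2, 2.3, -1.5]
gripper_width: 0.214
grasp_force: 58.8
```

```bash
python3 -c "
from h import *
plan(0,1.0,.0795)"
```

```text
t 2.45 pos [0.6298 0.0191 0.0838] phi -0.686 tilt [-0.001 -0.002] tnow 0.1 F [-5.2  2.3 -1.5] M [0.26 0.72 0.04] q6 0.6 w 0.214
nut 0 goal [0.6306 0.0187 0.0795] shift [0.0002 0.0015 0.0072] turn 8.593015803898329
```

move_arm(
  targets=[
    [[0,0,0,0.0006,0.9],[0,0,0,0.0006,0.9],[0,0,0,0.0006,0.9],[0,0,0,0.0006,0.9],[0,0,0,0.0006,0.9]],
  ],
)

```text
time: 2.87
tool_pos: [0.6299, 0.0189, 0.0822]
tool_rot: [-0.0, 0.979, 0.204, -0.001]
contact_force: [-5.0, 2.3, -0.7]
gripper_width: 0.214
grasp_force: 58.8
```

move_arm(
  targets=[
    [[0,0,0,0.0006,0.9],[0,0,0,0.0006,0.9],[0,0,0,0.0006,0.9],[0,0,0,0.0006,0.9],[0,0,0,0.0003,0.5]],
  ],
)

```text
time: 3.28
tool_pos: [0.63, 0.0187, 0.0806]
tool_rot: [0.0, 1.0, -0.009, -0.001]
contact_force: [-5.3, 0.5, -0.5]
gripper_width: 0.214
grasp_force: 58.8
```

move_arm(
  targets=[
    [[0,0,0,0,0],[0,0,0,0,0]],
  ],
)

```text
time: 3.45
tool_pos: [0.63, 0.0187, 0.0806]
tool_rot: [0.0, 1.0, -0.007, -0.001]
contact_force: [-5.0, 1.8, -0.4]
gripper_width: 0.22
grasp_force: 58.9
```

```bash
python3 -c "
from h import *
plan(0,1.0,.14)"
```

```text
t 3.45 pos [0.63   0.0187 0.0806] phi -1.585 tilt [-0.002  0.   ] tnow 1.0 F [-5.   1.8 -0.4] M [0.08 0.92 0.  ] q6 1.5 w 0.22
nut 0 goal [0.6306 0.0187 0.14  ] shift [ 0.0009  0.     -0.099 ] turn 0.0013293799196003036
```

move_arm(
  targets=[
    [[45,0,0,0,0],[45,0,0,0,0],[45,0,0,0,0],[45,0,0,-0.03,0],[45,0,0,-0.04,0]],
  ],
)

```text
time: 3.87
tool_pos: [0.6295, 0.0185, 0.1206]
tool_rot: [-0.0, 1.0, -0.008, -0.002]
contact_force: [-0.6, 0.2, -0.0]
gripper_width: 0.45
grasp_force: 0.0
```

move_arm(
  targets=[
    [[45,0,0,-0.03,0],[45,-0.044,0.0503,0,0],[45,-0.044,0.0503,0,0],[45,-0.044,0.0503,0,0],[45,-0.044,0.0503,0,0]],
  ],
)

```text
time: 4.28
tool_pos: [0.5229, -0.1017, 0.1415]
tool_rot: [0.001, 1.0, -0.007, 0.002]
contact_force: [0.5, -0.5, -0.3]
gripper_width: 0.452
grasp_force: 0.0
```

move_arm(
  targets=[
    [[45,0,0.0503,0,0],[45,0,0,0,-1],[45,0,0,0,-1],[45,0,0,0,-1],[45,0,0,0,-1]],
  ],
)

```text
time: 4.7
tool_pos: [0.5234, -0.1315, 0.1414]
tool_rot: [0.001, 0.979, 0.203, 0.001]
contact_force: [0.3, 0.0, -0.1]
gripper_width: 0.452
grasp_force: 0.0
```

move_arm(
  targets=[
    [[45,0,0,0,-1],[45,0,0,0,-1],[45,0,0,0,-1],[45,0,0,0,-1],[45,0,0,0,-1]],
  ],
)

```text
time: 5.12
tool_pos: [0.5235, -0.1312, 0.1413]
tool_rot: [0.001, 0.893, 0.449, 0.001]
contact_force: [0.0, -0.4, 0.7]
gripper_width: 0.45
grasp_force: 0.0
```

move_arm(
  targets=[
    [[45,0,0,0,-1],[45,0,0,0,-0.3],[45,0,0,0,0],[45,0,0,0,0]],
  ],
)

```text
time: 5.45
tool_pos: [0.5233, -0.131, 0.141]
tool_rot: [0.001, 0.862, 0.506, 0.001]
contact_force: [0.6, 0.9, 0.5]
gripper_width: 0.449
grasp_force: 0.0
```

```bash
python3 - <<'E'
from h import *
plan(2,.12,.083)
from plant import *
c=get_calibration("wrist"); f=grab_frame("wrist")
f=cv2.resize(f[:,:,::-1],(768,576),interpolation=cv2.INTER_CUBIC)
for k in range(4):
    q=proj(c,w(P0,[(*C[k],.0875)]))[0]*1.5; cv2.circle(f,tuple(int(v) for v in q),4,(0,0,255),-1)
cv2.imwrite("pics/w3.png",f)
E
```

```text
t 5.45 pos [ 0.5233 -0.131   0.141 ] phi -0.509 tilt [0.    0.002] tnow 0.123 F [0.6 0.9 0.5] M [-0.    0.04 -0.02] q6 0.13 w 0.449
nut 2 goal [ 0.5224 -0.1307  0.083 ] shift [-0.0002 -0.0017  0.0966] turn -0.032256562959963
```

View pics/w3.png

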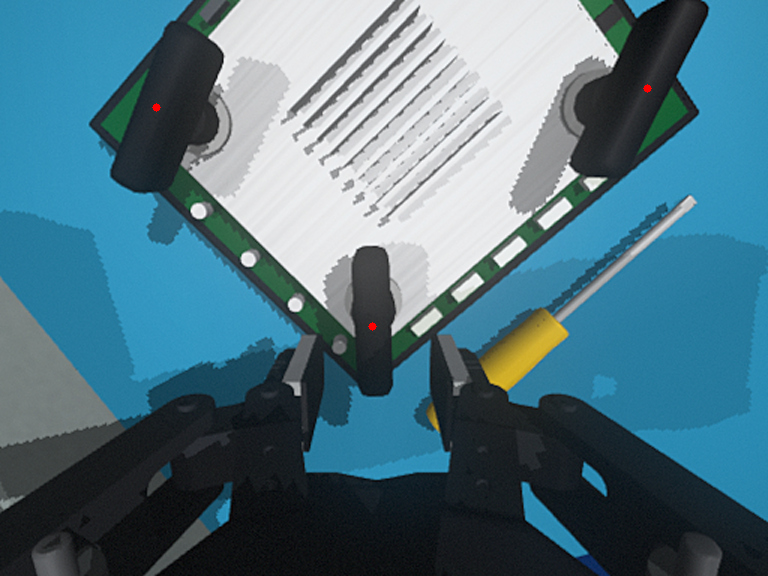

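move_arm(
  targets=[
    [[45,0,0,0.032,0],[45,0,0,0.032,0],[45,0,0,0.032,0],[45,0,0,0,0],[0,0,0,0,0]],
  ],
)

```text
time: 5.92
tool_pos: [0.5219, -0.1304, 0.0817]
tool_rot: [-0.001, 0.862, 0.507, -0.001]
contact_force: [-0.5, -0.2, 1.7]
gripper_width: 0.323
grasp_force: 0.0
```

move_arm(
  targets=[
    [[0,0,0,0,0],[0,0,0,0,0],[0,0,0,0,0],[0,0,0,0,0]],
  ],
)

```text
time: 6.25
tool_pos: [0.5221, -0.1304, 0.0831]
tool_rot: [-0.001, 0.862, 0.507, -0.0]
contact_force: [-4.8, 2.4, -0.3]
gripper_width: 0.218
grasp_force: 58.7
```

```bash
python3 -c "
from h import *
plan(2,1.0,.0795)"
```

```text
t 6.25 pos [ 0.5221 -0.1304  0.0831] phi -0.508 tilt [-0.    -0.001] tnow 0.123 F [-4.8  2.4 -0.3] M [ 0.34  0.79 -0.02] q6 0.12 w 0.218
nut 2 goal [ 0.5224 -0.1307  0.0795] shift [-0.0002  0.0007  0.0059] turn 8.379502761166604
```

move_arm(
  targets=[
    [[0,0,0,0.0006,0.9],[0,0,0,0.0006,0.9],[0,0,0,0.0006,0.9],[0,0,0,0.0006,0.9],[0,0,0,0.0006,0.9]],
  ],
)

```text
time: 6.67
tool_pos: [0.5223, -0.1306, 0.0814]
tool_rot: [0.0, 0.957, 0.29, -0.0]
contact_force: [-5.2, 2.1, 1.1]
gripper_width: 0.219
grasp_force: 58.7
```

move_arm(
  targets=[
    [[0,0,0,0.0006,0.9],[0,0,0,0.0006,0.9],[0,0,0,0.0006,0.9],[0,0,0,0.0006,0.9],[0,0,0,0.0002,0.3]],
  ],
)

```text
time: 7.08
tool_pos: [0.5224, -0.1308, 0.0799]
tool_rot: [0.0, 0.996, 0.09, -0.0]
contact_force: [-4.3, 0.8, -0.2]
gripper_width: 0.225
grasp_force: 58.7
```

move_arm(
  targets=[
    [[0,0,0,0,0],[0,0,0,0,0]],
  ],
)

```text
time: 7.25
tool_pos: [0.5224, -0.1308, 0.0799]
tool_rot: [0.0, 0.996, 0.092, -0.0]
contact_force: [-5.2, 0.9, 1.2]
gripper_width: 0.222
grasp_force: 58.9
```

```bash
python3 -c "
from h import *
plan(2,1.0,.14)"
```

```text
t 7.25 pos [ 0.5224 -0.1308  0.0799] phi -1.386 tilt [-0.001  0.001] tnow 1.001 F [-5.2  0.9  1.2] M [0.04 0.91 0.02] q6 1.0 w 0.222
nut 2 goal [ 0.5224 -0.1307  0.14  ] shift [-0.     -0.0002 -0.1001] turn -0.0091730616571931
```

move_arm(
  targets=[
    [[45,0,0,0,0],[45,0,0,0,0],[45,0,0,0,0],[45,0,0,-0.03,0],[45,0,0,-0.04,0]],
  ],
)

```text
time: 7.67
tool_pos: [0.5215, -0.1301, 0.1196]
tool_rot: [-0.001, 0.996, 0.092, -0.002]
contact_force: [-0.1, 0.2, -0.5]
gripper_width: 0.449
grasp_force: 0.0
```

move_arm(
  targets=[
    [[45,0,0,-0.03,0],[45,0.0584,-0.0028,0,0],[45,0.0584,-0.0028,0,0],[45,0.0584,-0.0028,0,0],[45,0.0584,-0.0028,0,0]],
  ],
)

```text
time: 8.08
tool_pos: [0.6615, -0.0982, 0.1402]
tool_rot: [0.0, 0.996, 0.092, 0.001]
contact_force: [0.4, 0.0, 0.8]
gripper_width: 0.449
grasp_force: 0.0
```

move_arm(
  targets=[
    [[45,0,0,0,-1],[45,0,0,0,-1],[45,0,0,0,-1],[45,0,0,0,-1],[45,0,0,0,-0.55]],
  ],
)

```text
time: 8.5
tool_pos: [0.6601, -0.0985, 0.1396]
tool_rot: [0.0, 0.945, 0.326, 0.001]
contact_force: [0.0, -0.8, 0.2]
gripper_width: 0.451
grasp_force: 0.0
```

move_arm(
  targets=[
    [[45,0,0,0,0],[45,0,0,0,0],[45,0,0,0,0]],
  ],
)

```text
time: 8.75
tool_pos: [0.6596, -0.0985, 0.1395]
tool_rot: [0.0, 0.946, 0.323, 0.0]
contact_force: [0.2, -0.4, 0.7]
gripper_width: 0.447
grasp_force: 0.0
```

```bash
python3 - <<'E'
from h import *
plan(1,.12,.083)
from plant import *
f=grab_frame("wrist")
f=cv2.resize(f[:,:,::-1],(768,576),interpolation=cv2.INTER_CUBIC)
cv2.imwrite("pics/w4.png",f)
E
```

```text
t 8.75 pos [ 0.6596 -0.0985  0.1395] phi -0.912 tilt [0.001 0.001] tnow 0.127 F [ 0.2 -0.4  0.7] M [-0.05 -0.    0.03] q6 0.65 w 0.447
nut 1 goal [ 0.6586 -0.098   0.083 ] shift [-0.0008 -0.0018  0.0941] turn -0.0658804604514692
```

View pics/w4.png

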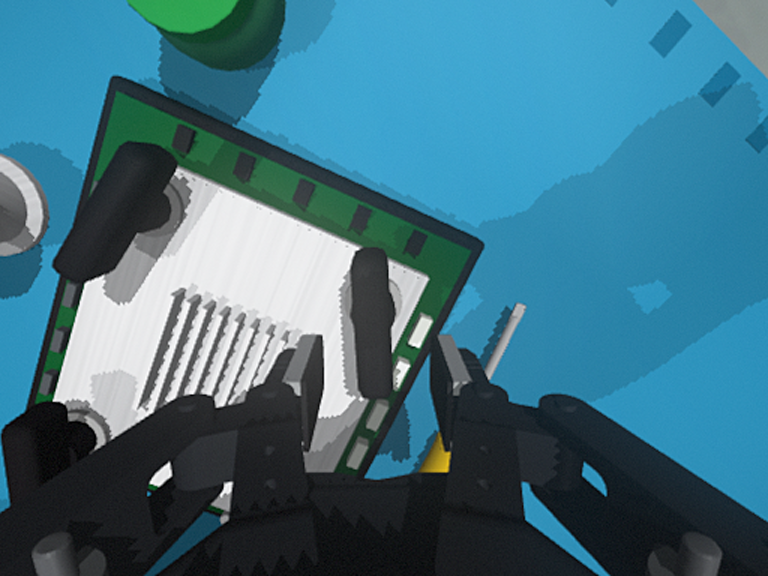

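move_arm(
  targets=[
    [[45,-0.0008,-0.001,0.032,-0.3],[45,0,0,0.032,0],[45,0,0,0.03,0],[45,0,0,0,0],[0,0,0,0,0]],
  ],
)

```text
time: 9.22
tool_pos: [0.6576, -0.0981, 0.0815]
tool_rot: [-0.001, 0.941, 0.339, -0.001]
contact_force: [0.3, -0.6, -0.7]
gripper_width: 0.326
grasp_force: 0.0
```

move_arm(
  targets=[
    [[0,0,0,0,0],[0,0,0,0,0],[0,0,0,0,0],[0,0,0,0,0]],
  ],
)

```text
time: 9.55
tool_pos: [0.6579, -0.0978, 0.0831]
tool_rot: [-0.001, 0.941, 0.339, -0.0]
contact_force: [-5.2, 2.0, -2.2]
gripper_width: 0.219
grasp_force: 58.8
```

```bash
python3 -c "
from h import *
plan(1,1.0,.0795)"
```

```text
t 9.55 pos [ 0.6579 -0.0978  0.0831] phi -0.88 tilt [-0.    -0.001] tnow 0.094 F [-5.2  2.  -2.2] M [0.43 0.7  0.01] q6 0.62 w 0.219
nut 1 goal [ 0.6586 -0.098   0.0795] shift [0.0006 0.0009 0.006 ] turn 8.649955071972462
```

move_arm(
  targets=[
    [[0,0,0,0.0006,0.9],[0,0,0,0.0006,0.9],[0,0,0,0.0006,0.9],[0,0,0,0.0006,0.9],[0,0,0,0.0006,0.9]],
  ],
)

```text
time: 9.97
tool_pos: [0.658, -0.0979, 0.0814]
tool_rot: [-0.0, 0.994, 0.108, -0.001]
contact_force: [-5.5, 3.3, -0.2]
gripper_width: 0.215
grasp_force: 58.8
```

move_arm(
  targets=[
    [[0,0,0,0.0006,0.9],[0,0,0,0.0006,0.9],[0,0,0,0.0006,0.9],[0,0,0,0.0006,0.9],[0,0,0,0.0003,0.55]],
  ],
)

```text
time: 10.38
tool_pos: [0.6579, -0.098, 0.0799]
tool_rot: [-0.0, 0.994, -0.109, -0.001]
contact_force: [-5.5, 1.4, -0.5]
gripper_width: 0.219
grasp_force: 58.9
```

move_arm(
  targets=[
    [[0,0,0,0,0],[0,0,0,0,0]],
  ],
)

```text
time: 10.55
tool_pos: [0.6579, -0.098, 0.0798]
tool_rot: [-0.0, 0.994, -0.107, -0.001]
contact_force: [-5.2, 2.9, -0.5]
gripper_width: 0.213
grasp_force: 58.9
```

```bash
python3 -c "
from h import *
plan(1,1.0,.14)
plan(3,.17,.0799)"
```

```text
t 10.55 pos [ 0.6579 -0.098   0.0798] phi -1.786 tilt [-0.001 -0.   ] tnow 1.0 F [-5.2  2.9 -0.5] M [ 0.32  0.82 -0.05] q6 1.53 w 0.213
nut 1 goal [ 0.6586 -0.098   0.14  ] shift [ 0.0009 -0.0002 -0.1003] turn -0.0011903363310818151
t 10.55 pos [ 0.6579 -0.098   0.0798] phi -1.786 tilt [-0.001 -0.   ] tnow 0.9 F [-5.2  2.9 -0.5] M [ 0.32  0.82 -0.05] q6 1.53 w 0.213
nut 3 goal [ 0.4944 -0.014   0.0799] shift [-0.2961 -0.0788  0.0003] turn -6.972176843756098
```

move_arm(
  targets=[
    [[45,0,0,0,0],[45,0,0,0,0],[45,0,0,0,0],[45,0,0,-0.03,0],[45,0,0,-0.04,0]],
  ],
)

```text
time: 10.97
tool_pos: [0.6573, -0.0982, 0.1196]
tool_rot: [-0.0, 0.994, -0.107, -0.002]
contact_force: [0.3, -0.1, -0.5]
gripper_width: 0.448
grasp_force: 0.0
```

move_arm(
  targets=[
    [[45,0,0,-0.03,0],[45,-0.0592,-0.0158,0,0],[45,-0.0592,-0.0158,0,0],[45,-0.0592,-0.0158,0,0],[45,-0.0592,-0.0158,0,0]],
  ],
)

```text
time: 11.38
tool_pos: [0.5274, -0.0308, 0.1404]
tool_rot: [0.0, 0.994, -0.107, 0.002]
contact_force: [-0.3, 1.4, 0.6]
gripper_width: 0.444
grasp_force: 0.0
```

move_arm(
  targets=[
    [[45,-0.0592,-0.0158,0,0],[45,0,0,0,-1],[45,0,0,0,-1],[45,0,0,0,-1],[45,0,0,0,-1]],
  ],
)

```text
time: 11.8
tool_pos: [0.4958, -0.0143, 0.1407]
tool_rot: [0.001, 0.995, 0.105, 0.002]
contact_force: [-0.1, 0.1, -0.5]
gripper_width: 0.447
grasp_force: 0.0
```

move_arm(
  targets=[
    [[45,0,0,0,-1],[45,0,0,0,-1],[45,0,0,0,-1],[45,0,0,0,0],[45,0,0,0,0]],
  ],
)

```text
time: 12.22
tool_pos: [0.4957, -0.0144, 0.1402]
tool_rot: [0.001, 0.967, 0.255, 0.001]
contact_force: [-0.3, -0.5, 0.2]
gripper_width: 0.445
grasp_force: 0.0
```

```bash
python3 - <<'E'
from h import *
plan(3,.17,.083)
from plant import *
f=grab_frame("wrist")
f=cv2.resize(f[:,:,::-1],(768,576),interpolation=cv2.INTER_CUBIC)
cv2.imwrite("pics/w5.png",f)
E
```

```text
t 12.22 pos [ 0.4957 -0.0144  0.1402] phi -1.055 tilt [0.002 0.002] tnow 0.17 F [-0.3 -0.5  0.2] M [-0.05  0.03  0.01] q6 0.88 w 0.445
nut 3 goal [ 0.4944 -0.014   0.083 ] shift [-0.0017 -0.0018  0.0953] turn 0.001391018416138672
```

View pics/w5.png

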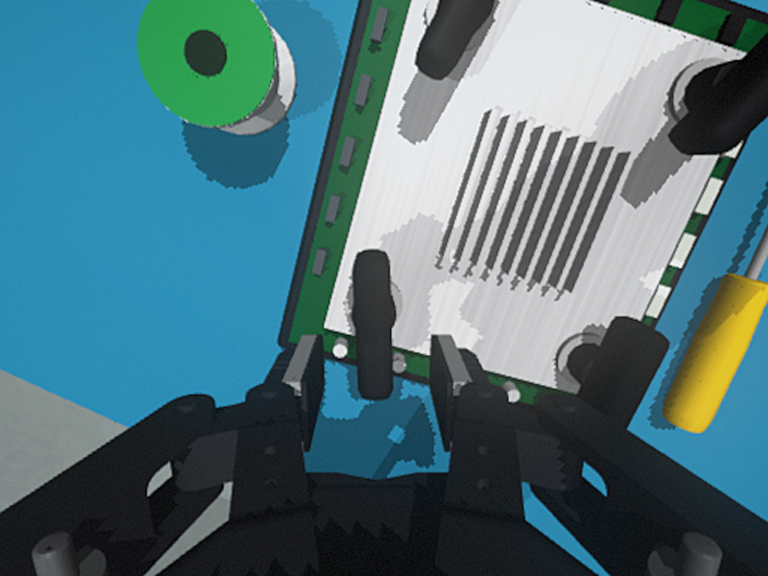

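move_arm(
  targets=[
    [[45,-0.0014,-0.001,0.032,-0.2],[45,0,0,0.032,0],[45,0,0,0.031,0],[45,0,0,0,0],[0,0,0,0,0]],
  ],
)

```text
time: 12.68
tool_pos: [0.4933, -0.0139, 0.0816]
tool_rot: [-0.0, 0.964, 0.266, -0.001]
contact_force: [0.1, -0.2, 0.3]
gripper_width: 0.326
grasp_force: 0.0
```

move_arm(
  targets=[
    [[0,0,0,0,0],[0,0,0,0,0],[0,0,0,0,0],[0,0,0,0,0]],
  ],
)

```text
time: 13.02
tool_pos: [0.494, -0.0139, 0.083]
tool_rot: [-0.0, 0.964, 0.266, 0.0]
contact_force: [-2.2, 0.9, 0.3]
gripper_width: 0.217
grasp_force: 58.8
```

```bash
python3 -c "
from h import *
plan(3,1.0,.0795)"
```

```text
t 13.02 pos [ 0.494  -0.0139  0.083 ] phi -1.032 tilt [ 0. -0.] tnow 0.146 F [-2.2  0.9  0.3] M [0.27 0.49 0.06] q6 0.85 w 0.217
nut 3 goal [ 0.4944 -0.014   0.0795] shift [0.0005 0.0005 0.0058] turn 8.152245570548247
```

move_arm(
  targets=[
    [[0,0,0,0.0006,0.9],[0,0,0,0.0006,0.9],[0,0,0,0.0006,0.9],[0,0,0,0.0006,0.9],[0,0,0,0.0006,0.9]],
  ],
)

```text
time: 13.43
tool_pos: [0.4941, -0.0143, 0.0813]
tool_rot: [0.0, 0.999, 0.032, 0.0]
contact_force: [-3.6, -0.0, 0.8]
gripper_width: 0.218
grasp_force: 58.9
```

move_arm(
  targets=[
    [[0,0,0,0.0006,0.9],[0,0,0,0.0006,0.9],[0,0,0,0.0006,0.9],[0,0,0,0.0006,0.9],[0,0,0,0,0.05]],
  ],
)

```text
time: 13.85
tool_pos: [0.4941, -0.0145, 0.0799]
tool_rot: [0.001, 0.988, -0.157, 0.0]
contact_force: [-4.4, -2.2, 2.2]
gripper_width: 0.222
grasp_force: 59.1
```

move_arm(
  targets=[
    [[0,0,0,0,0],[0,0,0,0,0]],
  ],
)

```text
time: 14.02
tool_pos: [0.4941, -0.0145, 0.0798]
tool_rot: [0.001, 0.988, -0.155, 0.0]
contact_force: [-4.9, -2.0, 4.5]
gripper_width: 0.218
grasp_force: 59.3
```

```bash
python3 -c "
from h import *
plan(3,1.0,.14)
plan(0,1,.0799)"
```

```text
t 14.02 pos [ 0.4941 -0.0145  0.0798] phi -1.883 tilt [0.    0.001] tnow 0.998 F [-4.9 -2.   4.5] M [-0.38  0.86 -0.07] q6 1.7 w 0.218
nut 3 goal [ 0.4944 -0.014   0.14  ] shift [ 0.0002 -0.0009 -0.1003] turn 0.023428724247893173
t 14.02 pos [ 0.4941 -0.0145  0.0798] phi -1.883 tilt [0.    0.001] tnow 1.298 F [-4.9 -2.   4.5] M [-0.38  0.86 -0.07] q6 1.7 w 0.218
nut 0 goal [0.6306 0.0187 0.0799] shift [ 0.1994 -0.1225 -0.0002] turn -2.8413602514062233
```

move_arm(
  targets=[
    [[45,0,0,0,0],[45,0,0,0,0],[45,0,0,0,0],[45,0,0,-0.03,0],[45,0,0,-0.04,0]],
  ],
)

```text
time: 14.43
tool_pos: [0.4925, -0.0136, 0.1192]
tool_rot: [-0.0, 0.988, -0.156, -0.002]
contact_force: [0.5, 0.5, -0.1]
gripper_width: 0.449
grasp_force: 0.0
```

move_arm(
  targets=[
    [[45,0,0,-0.03,0],[45,0.0498,-0.0306,0,0],[45,0.0498,-0.0306,0,0],[45,0.0498,-0.0306,0,0],[45,0.0498,-0.0306,0,0]],
  ],
)

```text
time: 14.85
tool_pos: [0.6324, 0.0194, 0.1396]
tool_rot: [-0.0, 0.988, -0.156, 0.001]
contact_force: [-0.1, -0.7, 0.0]
gripper_width: 0.448
grasp_force: 0.0
```

move_arm(
  targets=[
    [[45,0,0,0,-1],[45,0,0,0,-1],[45,0,0,0,-0.84],[45,0,0,0,0],[45,0,0,0,0]],
  ],
)

```text
time: 15.27
tool_pos: [0.6307, 0.019, 0.139]
tool_rot: [-0.0, 1.0, -0.009, 0.0]
contact_force: [-0.5, 0.2, -0.6]
gripper_width: 0.451
grasp_force: 0.0
```

```bash
python3 -c "
from h import *
plan(0,1,.080)"
```

```text
t 15.27 pos [0.6307 0.019  0.139 ] phi -1.589 tilt [ 0.001 -0.   ] tnow 1.004 F [-0.5  0.2 -0.6] M [ 0.01 -0.01 -0.01] q6 1.5 w 0.451
nut 0 goal [0.6306 0.0187 0.08  ] shift [-0.0002  0.0006  0.0984] turn -0.03775693096009635
```

move_arm(
  targets=[
    [[45,0,0,0.033,0],[45,0,0,0.033,0],[45,0,0,0.032,0],[45,0,0,0,0],[0,0,0,0,0]],
  ],
)

```text
time: 15.68
tool_pos: [0.6294, 0.0189, 0.0792]
tool_rot: [-0.0, 1.0, -0.009, -0.001]
contact_force: [-0.1, -0.2, 0.2]
gripper_width: 0.323
grasp_force: 0.0
```

move_arm(
  targets=[
    [[0,0,0,0,0],[0,0,0,0,0],[0,0,0,0,0],[0,0,0,0,0]],
  ],
)

```text
time: 16.02
tool_pos: [0.6303, 0.0188, 0.0809]
tool_rot: [0.0, 1.0, -0.009, 0.0]
contact_force: [-2.0, -0.2, -1.6]
gripper_width: 0.216
grasp_force: 58.8
```

move_arm(
  targets=[
    [[0,0,0,0.0006,0.9],[0,0,0,0.0006,0.9],[0,0,0,0.0006,0.9],[0,0,0,0.0006,0.9],[0,0,0,0.0006,0.9]],
  ],
)

```text
time: 16.43
tool_pos: [0.6303, 0.0184, 0.0792]
tool_rot: [0.001, 0.97, -0.244, -0.0]
contact_force: [-3.9, -2.5, 0.1]
gripper_width: 0.216
grasp_force: 59.2
```

move_arm(
  targets=[
    [[0,0,0,0.0006,0.9],[0,0,0,0.0006,0.9],[0,0,0,0.0006,0.9],[0,0,0,0.0006,0.9],[0,0,0,0.0006,0.9]],
  ],
)

```text
time: 16.85
tool_pos: [0.63, 0.0181, 0.0775]
tool_rot: [0.001, 0.886, -0.463, -0.0]
contact_force: [-4.7, -2.8, 1.2]
gripper_width: 0.216
grasp_force: 59.3
```

move_arm(
  targets=[
    [[0,0,0,0.0003,0.4],[0,0,0,0,0],[0,0,0,0,0]],
  ],
)

```text
time: 17.1
tool_pos: [0.6299, 0.018, 0.0774]
tool_rot: [0.001, 0.877, -0.48, -0.0]
contact_force: [-5.2, -3.1, 0.6]
gripper_width: 0.217
grasp_force: 59.3
```

```bash
python3 -c "
from h import *
plan(0,2,.0765)"
```

```text
t 17.1 pos [0.6299 0.018  0.0774] phi -2.572 tilt [0.001 0.002] tnow 1.986 F [-5.2 -3.1  0.6] M [-0.5   0.79  0.  ] q6 2.48 w 0.217
nut 0 goal [0.6306 0.0187 0.0765] shift [-0.0003 -0.0015  0.0014] turn 0.12921750172440136
```

move_arm(
  targets=[
    [[0,0,0,0,0.2],[0,0,0,0,0.2],[0,0,0,0,0.2],[0,0,0,0,0]],
  ],
)

```text
time: 17.43
tool_pos: [0.6299, 0.018, 0.0772]
tool_rot: [0.001, 0.862, -0.507, -0.0]
contact_force: [-5.3, -3.1, -0.2]
gripper_width: 0.217
grasp_force: 59.3
```

```bash
python3 -c "
from h import *
plan(0,2,.0765)"
```

```text
t 17.43 pos [0.6299 0.018  0.0772] phi -2.634 tilt [0.001 0.002] tnow 2.049 F [-5.3 -3.1 -0.2] M [-0.48  0.78  0.26] q6 2.55 w 0.217
nut 0 goal [0.6306 0.0187 0.0765] shift [-0.0005 -0.0015  0.0012] turn -0.4679686781072623
```

move_arm(
  targets=[
    [[0,0,0,0,0.2],[0,0,0,0,0.2],[0,0,0,0,0]],
  ],
)

```text
time: 17.68
tool_pos: [0.6299, 0.018, 0.0772]
tool_rot: [0.001, 0.851, -0.524, -0.0]
contact_force: [-5.4, -2.6, 0.4]
gripper_width: 0.22
grasp_force: 59.3
```

```bash
python3 -c "
from h import *
plan(0,2,.0765)
plan(2,1,.0799)"
```

```text
t 17.68 pos [0.6299 0.018  0.0772] phi -2.675 tilt [0.002 0.003] tnow 2.09 F [-5.4 -2.6  0.4] M [-0.5   0.79  0.61] q6 2.59 w 0.22
nut 0 goal [0.6306 0.0187 0.0765] shift [-0.0005 -0.0016  0.0012] turn -0.8556536458073251
t 17.68 pos [0.6299 0.018  0.0772] phi -2.675 tilt [0.002 0.003] tnow 2.29 F [-5.4 -2.6  0.4] M [-0.5   0.79  0.61] q6 2.59 w 0.22
nut 2 goal [ 0.5224 -0.1307  0.0799] shift [ 0.1407  0.2714 -0.0035] turn -12.314809548423787
```

move_arm(
  targets=[
    [[45,0,0,0,0],[45,0,0,0,0],[45,0,0,0,0],[45,0,0,-0.03,0],[45,0,0,-0.04,0]],
  ],
)

```text
time: 18.1
tool_pos: [0.6289, 0.0192, 0.1167]
tool_rot: [0.001, 0.851, -0.525, -0.002]
contact_force: [0.2, -0.1, 0.4]
gripper_width: 0.453
grasp_force: 0.0
```

move_arm(
  targets=[
    [[45,0,0,-0.034,0],[45,0.0282,0.0543,0,0],[45,0.0282,0.0543,0,0],[45,0.0282,0.0543,0,0],[45,0.0282,0.0543,0,0]],
  ],
)

```text
time: 18.52
tool_pos: [0.5441, -0.1009, 0.14]
tool_rot: [-0.0, 0.851, -0.525, 0.001]
contact_force: [0.3, 0.0, 0.5]
gripper_width: 0.449
grasp_force: 0.0
```

move_arm(
  targets=[
    [[45,0.0282,0.0543,0,0],[45,0,0,0,-1],[45,0,0,0,-1],[45,0,0,0,-1],[45,0,0,0,-1]],
  ],
)

```text
time: 18.93
tool_pos: [0.5232, -0.1302, 0.1399]
tool_rot: [-0.0, 0.942, -0.335, 0.001]
contact_force: [0.5, 0.4, -0.1]
gripper_width: 0.446
grasp_force: 0.0
```

move_arm(
  targets=[
    [[45,0,0,0,-1],[45,0,0,0,-1],[45,0,0,0,-1],[45,0,0,0,-1],[45,0,0,0,-1]],
  ],
)

```text
time: 19.35
tool_pos: [0.5234, -0.1298, 0.1398]
tool_rot: [0.0, 0.997, -0.079, 0.001]
contact_force: [-0.4, -0.3, 0.5]
gripper_width: 0.45
grasp_force: 0.0
```

move_arm(
  targets=[
    [[45,0,0,0,-1],[45,0,0,0,-1],[45,0,0,0,-1],[45,0,0,0,-0.3],[45,0,0,0,0]],
  ],
)

```text
time: 19.77
tool_pos: [0.5234, -0.1298, 0.1398]
tool_rot: [0.0, 0.996, 0.091, 0.001]
contact_force: [-0.0, -0.3, 1.0]
gripper_width: 0.451
grasp_force: 0.0
```

move_arm(
  targets=[
    [[45,0,0,0,0],[45,0,0,0,0]],
  ],
)

```text
time: 19.93
tool_pos: [0.523, -0.1298, 0.1393]
tool_rot: [0.0, 0.996, 0.091, 0.0]
contact_force: [0.5, 0.2, -0.4]
gripper_width: 0.446
grasp_force: 0.0
```

```bash
python3 - <<'E'
from h import *
plan(2,1,.080)
from plant import *
f=grab_frame("wrist")
f=cv2.resize(f[:,:,::-1],(768,576),interpolation=cv2.INTER_CUBIC)
cv2.imwrite("pics/w6.png",f)
E
```

```text
t 19.93 pos [ 0.523  -0.1298  0.1393] phi -1.389 tilt [0.001 0.   ] tnow 1.004 F [ 0.5  0.2 -0.4] M [0.04 0.04 0.01] q6 1.01 w 0.446
nut 2 goal [ 0.5224 -0.1307  0.08  ] shift [-0.0013  0.0012  0.0989] turn -0.03789062122445223
```

View pics/w6.png

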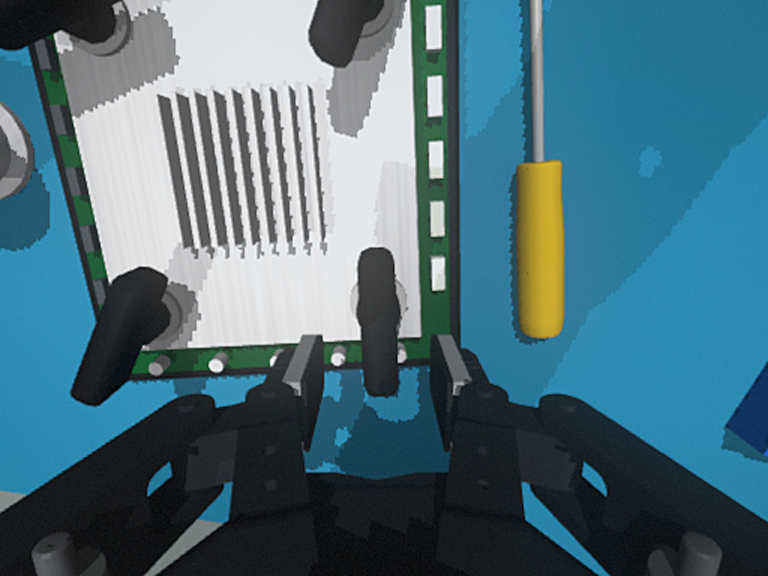

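move_arm(
  targets=[
    [[45,-0.001,0.001,0.033,0],[45,0,0,0.033,0],[45,0,0,0.032,0],[45,0,0,0,0],[0,0,0,0,0]],
  ],
)

```text
time: 20.4
tool_pos: [0.5214, -0.1301, 0.0791]
tool_rot: [-0.001, 0.996, 0.091, -0.001]
contact_force: [-0.4, -0.1, 1.0]
gripper_width: 0.328
grasp_force: 0.0
```

move_arm(
  targets=[
    [[0,0,0,0,0],[0,0,0,0,0],[0,0,0,0,0],[0,0,0,0,0]],
  ],
)

```text
time: 20.73
tool_pos: [0.5222, -0.1307, 0.0806]
tool_rot: [0.0, 0.996, 0.091, 0.0]
contact_force: [-2.4, 0.3, -2.6]
gripper_width: 0.218
grasp_force: 58.8
```

move_arm(
  targets=[
    [[0,0,0,0.0006,0.9],[0,0,0,0.0006,0.9],[0,0,0,0.0006,0.9],[0,0,0,0.0006,0.9],[0,0,0,0.0006,0.9]],
  ],
)

```text
time: 21.15
tool_pos: [0.5222, -0.131, 0.079]
tool_rot: [0.001, 0.989, -0.146, 0.0]
contact_force: [-2.0, -1.9, -1.8]
gripper_width: 0.215
grasp_force: 59.0
```

move_arm(
  targets=[
    [[0,0,0,0.0006,0.9],[0,0,0,0.0006,0.9],[0,0,0,0.0006,0.9],[0,0,0,0.0006,0.9],[0,0,0,0.0006,0.9]],
  ],
)

```text
time: 21.57
tool_pos: [0.5221, -0.1312, 0.0773]
tool_rot: [0.001, 0.928, -0.373, 0.0]
contact_force: [-3.1, -2.2, 0.7]
gripper_width: 0.218
grasp_force: 59.1
```

move_arm(
  targets=[
    [[0,0,0,0.0003,0.5],[0,0,0,0,0.3],[0,0,0,0,0.3],[0,0,0,0,0.2],[0,0,0,0,0]],
  ],
)

```text
time: 21.98
tool_pos: [0.5221, -0.1312, 0.0769]
tool_rot: [0.001, 0.901, -0.433, 0.0]
contact_force: [-3.8, -4.3, 0.1]
gripper_width: 0.217
grasp_force: 59.1
```

```bash
python3 -c "
from h import *
plan(2,2,.0765)
plan(1,1,.0799)"
```

```text
t 21.98 pos [ 0.5221 -0.1312  0.0769] phi -2.467 tilt [0.001 0.002] tnow 2.081 F [-3.8 -4.3  0.1] M [-0.57  0.62  0.37] q6 2.08 w 0.217
nut 2 goal [ 0.5224 -0.1307  0.0765] shift [-0.0004 -0.001   0.0007] turn -0.7749462952503876
t 21.98 pos [ 0.5221 -0.1312  0.0769] phi -2.467 tilt [0.001 0.002] tnow 1.681 F [-3.8 -4.3  0.1] M [-0.57  0.62  0.37] q6 2.08 w 0.217
nut 1 goal [ 0.6586 -0.098   0.0799] shift [ 0.0989 -0.2122 -0.0052] turn -6.504524246558621
```

move_arm(
  targets=[
    [[45,0,0,0,0],[45,0,0,0,0],[45,0,0,0,0],[45,0,0,-0.03,0],[45,0,0,-0.04,0]],
  ],
)

```text
time: 22.4
tool_pos: [0.5209, -0.1295, 0.1167]
tool_rot: [-0.0, 0.901, -0.433, -0.002]
contact_force: [0.5, 0.2, -0.4]
gripper_width: 0.449
grasp_force: 0.0
```

move_arm(
  targets=[
    [[45,0,0,-0.034,0],[45,0.0247,-0.053,0,0],[45,0.0247,-0.053,0,0],[45,0.0247,-0.053,0,0],[45,0.0247,-0.053,0,0]],
  ],
)

```text
time: 22.82
tool_pos: [0.6607, -0.0967, 0.1398]
tool_rot: [-0.001, 0.901, -0.433, 0.001]
contact_force: [0.1, -0.6, 0.2]
gripper_width: 0.452
grasp_force: 0.0
```

move_arm(
  targets=[
    [[45,0,0,0,-1],[45,0,0,0,-1],[45,0,0,0,-1],[45,0,0,0,-1],[45,0,0,0,-1]],
  ],
)

```text
time: 23.23
tool_pos: [0.6593, -0.097, 0.1391]
tool_rot: [-0.0, 0.983, -0.183, 0.001]
contact_force: [0.3, 0.3, -0.2]
gripper_width: 0.451
grasp_force: 0.0
```

move_arm(
  targets=[
    [[45,0,0,0,-1],[45,0,0,0,-0.5],[45,0,0,0,0],[45,0,0,0,0],[45,0,0,0,0]],
  ],
)

```text
time: 23.65
tool_pos: [0.6588, -0.0972, 0.139]
tool_rot: [-0.0, 0.994, -0.108, 0.0]
contact_force: [0.1, -0.2, -0.7]
gripper_width: 0.446
grasp_force: 0.0
```

```bash
python3 -c "
from h import *
plan(1,1,.080)"
```

```text
t 23.65 pos [ 0.6588 -0.0972  0.139 ] phi -1.788 tilt [ 0.001 -0.   ] tnow 1.002 F [ 0.1 -0.2 -0.7] M [ 0.01  0.05 -0.  ] q6 1.53 w 0.446
nut 1 goal [ 0.6586 -0.098   0.08  ] shift [-0.0002  0.0014  0.0983] turn -0.021838030515059784
```

move_arm(
  targets=[
    [[45,0,0.001,0.033,0],[45,0,0,0.033,0],[45,0,0,0.032,0],[45,0,0,0,0],[0,0,0,0,0]],
  ],
)

```text
time: 24.07
tool_pos: [0.6575, -0.0976, 0.0786]
tool_rot: [-0.0, 0.994, -0.108, -0.001]
contact_force: [-0.1, -0.5, -0.4]
gripper_width: 0.32
grasp_force: 0.0
```

move_arm(
  targets=[
    [[0,0,0,0,0],[0,0,0,0,0],[0,0,0,0,0],[0,0,0,0,0]],
  ],
)

```text
time: 24.4
tool_pos: [0.6584, -0.0979, 0.0804]
tool_rot: [0.0, 0.994, -0.108, 0.0]
contact_force: [-1.9, 0.6, -2.8]
gripper_width: 0.219
grasp_force: 58.8
```

move_arm(
  targets=[
    [[0,0,0,0.0006,0.9],[0,0,0,0.0006,0.9],[0,0,0,0.0006,0.9],[0,0,0,0.0006,0.9],[0,0,0,0.0006,0.9]],
  ],
)

```text
time: 24.82
tool_pos: [0.6583, -0.0983, 0.0787]
tool_rot: [0.0, 0.941, -0.339, -0.0]
contact_force: [-2.9, -0.7, -1.8]
gripper_width: 0.218
grasp_force: 59.1
```

move_arm(
  targets=[
    [[0,0,0,0.0006,0.9],[0,0,0,0.0006,0.9],[0,0,0,0.0006,0.9],[0,0,0,0.0006,0.9],[0,0,0,0.0006,0.9]],
  ],
)

```text
time: 25.23
tool_pos: [0.658, -0.0985, 0.077]
tool_rot: [0.001, 0.836, -0.549, -0.0]
contact_force: [-4.2, -1.1, -0.4]
gripper_width: 0.211
grasp_force: 59.2
```

move_arm(
  targets=[
    [[0,0,0,0.0003,0.5],[0,0,0,0,0.3],[0,0,0,0,0.3],[0,0,0,0,0.2],[0,0,0,0,0]],
  ],
)

```text
time: 25.65
tool_pos: [0.658, -0.0985, 0.0767]
tool_rot: [0.001, 0.798, -0.602, -0.0]
contact_force: [-5.2, -3.1, 0.9]
gripper_width: 0.219
grasp_force: 59.3
```

```bash
python3 -c "
from h import *
plan(1,2,.0765)
plan(3,1,.0799)"
```

```text
t 25.65 pos [ 0.658  -0.0985  0.0767] phi -2.864 tilt [0.001 0.002] tnow 2.079 F [-5.2 -3.1  0.9] M [-0.34  0.86  0.6 ] q6 2.61 w 0.219
nut 1 goal [ 0.6586 -0.098   0.0765] shift [-0.0005 -0.0011  0.0003] turn -0.7507673287663089
t 25.65 pos [ 0.658  -0.0985  0.0767] phi -2.864 tilt [0.001 0.002] tnow 1.979 F [-5.2 -3.1  0.9] M [-0.34  0.86  0.6 ] q6 2.61 w 0.219
nut 3 goal [ 0.4944 -0.014   0.0799] shift [-0.2101  0.2236 -0.0052] turn -9.345134255728658
```

move_arm(
  targets=[
    [[45,0,0,0,0],[45,0,0,0,0],[45,0,0,0,0],[45,0,0,-0.03,0],[45,0,0,-0.04,0]],
  ],
)

```text
time: 26.07
tool_pos: [0.6572, -0.0973, 0.1162]
tool_rot: [0.0, 0.798, -0.603, -0.002]
contact_force: [-0.4, 0.3, -0.1]
gripper_width: 0.451
grasp_force: 0.0
```

move_arm(
  targets=[
    [[45,0,0,-0.034,0],[45,-0.042,0.0447,0,0],[45,-0.042,0.0447,0,0],[45,-0.042,0.0447,0,0],[45,-0.042,0.0447,0,0]],
  ],
)

```text
time: 26.48
tool_pos: [0.5272, -0.0296, 0.1394]
tool_rot: [-0.001, 0.798, -0.603, 0.001]
contact_force: [0.1, 0.4, -0.3]
gripper_width: 0.451
grasp_force: 0.0
```

move_arm(
  targets=[
    [[45,-0.042,0.0447,0,0],[45,0,0,0,-1],[45,0,0,0,-1],[45,0,0,0,-1],[45,0,0,0,-1]],
  ],
)

```text
time: 26.9
tool_pos: [0.4957, -0.013, 0.1397]
tool_rot: [-0.001, 0.907, -0.421, 0.001]
contact_force: [-0.3, -0.9, 0.7]
gripper_width: 0.453
grasp_force: 0.0
```

move_arm(
  targets=[
    [[45,0,0,0,-1],[45,0,0,0,-1],[45,0,0,0,-1],[45,0,0,0,-1],[45,0,0,0,-1]],
  ],
)

```text
time: 27.32
tool_pos: [0.4959, -0.0132, 0.1395]
tool_rot: [-0.0, 0.985, -0.173, 0.001]
contact_force: [-0.1, 0.5, 0.2]
gripper_width: 0.447
grasp_force: 0.0
```

move_arm(
  targets=[
    [[45,0,0,0,-0.35],[45,0,0,0,0],[45,0,0,0,0],[45,0,0,0,0]],
  ],
)

```text
time: 27.65
tool_pos: [0.4954, -0.0133, 0.139]
tool_rot: [-0.0, 0.988, -0.157, 0.001]
contact_force: [0.4, 1.4, -0.2]
gripper_width: 0.454
grasp_force: 0.0
```

```bash
python3 -c "
from h import *
plan(3,1,.080)"
```

```text
t 27.65 pos [ 0.4954 -0.0133  0.139 ] phi -1.887 tilt [ 0.001 -0.   ] tnow 1.002 F [ 0.4  1.4 -0.2] M [-0.03 -0.05 -0.04] q6 1.71 w 0.454
nut 3 goal [ 0.4944 -0.014   0.08  ] shift [-0.0013  0.0017  0.0983] turn -0.014897553628480498
```

move_arm(
  targets=[
    [[45,-0.001,0.001,0.033,0],[45,0,0,0.033,0],[45,0,0,0.032,0],[45,0,0,0,0],[0,0,0,0,0]],
  ],
)

```text
time: 28.07
tool_pos: [0.4935, -0.0135, 0.0789]
tool_rot: [-0.0, 0.988, -0.157, -0.001]
contact_force: [0.6, -0.9, 0.7]
gripper_width: 0.326
grasp_force: 0.0
```

move_arm(
  targets=[
    [[0,0,0,0,0],[0,0,0,0,0],[0,0,0,0,0],[0,0,0,0,0]],
  ],
)

```text
time: 28.4
tool_pos: [0.494, -0.0143, 0.0803]
tool_rot: [0.001, 0.988, -0.157, -0.0]
contact_force: [-4.4, -4.1, -1.3]
gripper_width: 0.218
grasp_force: 58.7
```

move_arm(
  targets=[
    [[0,0,0,0.0006,0.9],[0,0,0,0.0006,0.9],[0,0,0,0.0006,0.9],[0,0,0,0.0006,0.9],[0,0,0,0.0006,0.9]],
  ],
)

```text
time: 28.82
tool_pos: [0.4939, -0.0146, 0.0786]
tool_rot: [0.001, 0.923, -0.385, -0.0]
contact_force: [-4.5, -5.1, 0.1]
gripper_width: 0.22
grasp_force: 58.9
```

move_arm(
  targets=[
    [[0,0,0,0.0006,0.9],[0,0,0,0.0006,0.9],[0,0,0,0.0006,0.9],[0,0,0,0.0006,0.9],[0,0,0,0.0006,0.9]],
  ],
)

```text
time: 29.23
tool_pos: [0.4937, -0.0147, 0.0769]
tool_rot: [0.002, 0.808, -0.59, -0.0]
contact_force: [-5.7, -5.3, 1.2]
gripper_width: 0.219
grasp_force: 59.1
```

move_arm(
  targets=[
    [[0,0,0,0.0003,0.5],[0,0,0,0,0.3],[0,0,0,0,0.3],[0,0,0,0,0.2],[0,0,0,0,0]],
  ],
)

```text
time: 29.65
tool_pos: [0.4936, -0.0148, 0.0767]
tool_rot: [0.002, 0.767, -0.641, 0.0]
contact_force: [-5.4, -4.8, 1.1]
gripper_width: 0.218
grasp_force: 59.0
```

```bash
python3 -c "
from h import *
plan(3,2,.0765)"
```

```text
t 29.65 pos [ 0.4936 -0.0148  0.0767] phi -2.963 tilt [0.003 0.003] tnow 2.077 F [-5.4 -4.8  1.1] M [-0.94  0.98  0.64] q6 2.79 w 0.218
nut 3 goal [ 0.4944 -0.014   0.0765] shift [-0.0011 -0.0017  0.0002] turn -0.7397038121846973
```

move_arm(
  targets=[
    [[45,0,0,0,0],[45,0,0,0,0],[45,0,0,0,0],[45,0,0,-0.03,0],[45,0,0,-0.04,0]],
  ],
)

```text
time: 30.07
tool_pos: [0.4931, -0.0132, 0.1168]
tool_rot: [0.001, 0.767, -0.642, -0.002]
contact_force: [0.7, -0.3, 0.2]
gripper_width: 0.453
grasp_force: 0.0
```

move_arm(
  targets=[
    [[45,0,0,-0.06,0],[45,0,0,-0.06,0],[45,0,0,-0.06,0],[45,0,0,-0.06,0],[45,-0.025,-0.05,0,0]],
  ],
)

```text
time: 30.48
tool_pos: [0.5239, 0.0046, 0.2739]
tool_rot: [-0.005, 0.766, -0.643, 0.008]
contact_force: [1.4, -0.8, 1.6]
gripper_width: 0.449
grasp_force: 0.0
```

move_arm(
  targets=[
    [[45,-0.025,-0.05,0,0],[45,-0.025,-0.05,0,0],[45,0,0,0,0],[45,0,0,0,0]],
  ],
)

```text
time: 30.82
tool_pos: [0.5759, 0.0476, 0.2621]
tool_rot: [-0.0, 0.767, -0.641, -0.0]
contact_force: [0.1, -0.7, 0.6]
gripper_width: 0.448
grasp_force: 0.0
```

```bash
python3 - <<'E'
from h import *
from plant import *
c=get_calibration("wrist"); s=state(); f=grab_frame("wrist")
pickle.dump((c,s,f),open("w7.pkl","wb")); print(s['time'],s['tool_pos'],s['contact_force'])
f=cv2.resize(f[:,:,::-1],(768,576),interpolation=cv2.INTER_CUBIC)
for k in range(4):   # expected bar axes when home
    a=up[k]-2; e=.033*np.array([np.cos(a),np.sin(a)])
    q=[proj(c,w(P0,[(*(np.array(C[k])+g*e),.080)]))[0]*1.5 for g in(-1,1)]
    cv2.line(f,*[tuple(int(v) for v in x) for x in q],(0,0,255),1)
cv2.imwrite("pics/w7.png",f)
E
```

```text
30.8167 [0.57594405 0.04756595 0.262141  ] [ 0.09153489 -0.65837854  0.55565044]
```

View pics/w7.png

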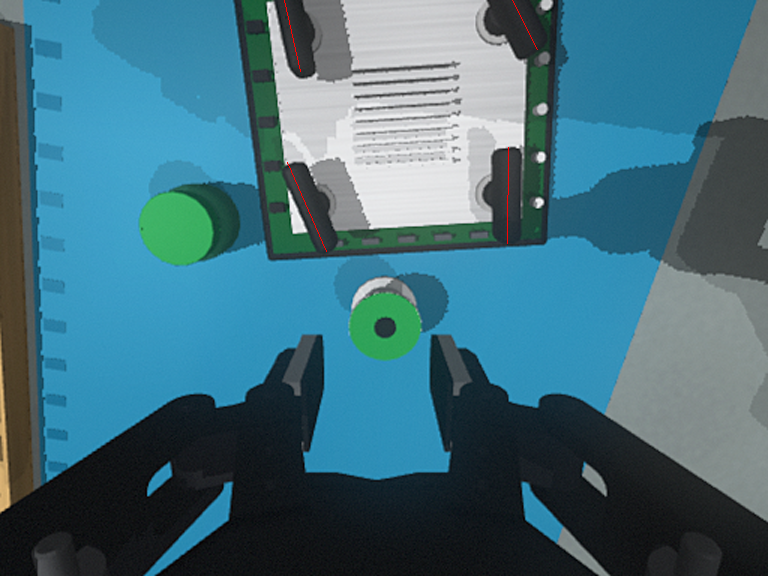

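```bash
python3 -c "
from plant import job
print(job.job_done())"
```

```text
the job is handed in; nothing more can be done
None
```

The job is handed in: all four wing nuts went crosswise (0, 2, 1, 3) to half travel and then to their stops. The last picture shows every bar at its home angle, the gripper is clear of everything, and the jar and spool stand where they were; it took about 31 s of the 72 s allowed.

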